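# Close the small sieve tower: seat the sieve, snap the lid down

## Task

Set the taller of the two small sieves upright into the round cup on the sieve shaker, then press the lid with the two slotted ears straight down over the shaker's two spring hooks until both sides have clicked; do not drop or slam it on. Leave the lid latched flat on the sieve and let go, and leave all the other things where they are.

Things in the scene. Friction and masses are not known exactly. Their poses are not given: they have to be found in the camera images.
- shaker: grey sieve shaker fixed to the bench: 150 x 150 mm housing, top at z = 40 mm. Origin: centre of its underside, on the axis of the open aluminium cup on top (outside 80 mm, bore 67 mm, rim at z = 64 mm, flat seat inside at z = 52 mm). Two upright steel spring hooks stand beside the cup on the shaker's y axis, at +y and -y; fingers that carry the sieve in fit at its +x and -x sides
- pan_seat (a point): centre of the flat seat in the shaker's cup, where the sieve's underside comes to rest; same axes as the shaker
- catch_left (a point): catch face of the +y hook, 114.5 mm above the bench, 52.5 mm from the cup's axis (fixed point, axes as the shaker). The hook is an upright strip 12 mm wide (along x), 4 mm thick, centred 48 mm from the axis; its nose points outward to 54.5 mm, flat below, with a ramp above that leans inward to the narrow tip 131 mm above the bench
- catch_right (a point): the same for the -y hook, mirrored
- hook_left (a joint): flex of the hook at the shaker's +y side, rad: 0 upright at rest, positive when its nose is bent inward. Springy, about 1.5 N per mm at the nose, pivot 46 mm above the bench. The passing ear bends it to about 0.05; it springs back to 0 with the click
- hook_right (a joint): the same for the hook at the shaker's -y side
- sieve_tall: the small sieve to use: plain aluminium ring open at the top, 62 mm outside diameter, 55 mm tall, 3 mm wall, lower edge chamfered, wire mesh inside near the bottom, about 120 g. Origin: centre of its underside, z along its axis. It starts upright on the bench; in the cup its top is 107 mm above the bench
- snap_lid: the lid to use: flat aluminium disc 72 mm across, 5 mm thick, 130 g, lying fin up. Origin: centre of its underside, z up. Grip fin on top: 12 mm thick (along x), 44 mm long (along y), 5 to 39 mm above the underside. Slotted ears at +y and -y reach 58 mm from the centre; a half turn makes no difference. Pressing it home takes 8 to 18 N in all; its underside then lies 107 mm above the bench
- ear_a (a point): middle of the outer bar of the lid's +y ear, on its upper face: 5 mm above the lid's underside, 54.5 mm from its centre. The ear's slot, through which a hook passes, is 20 mm wide (along x) and open from the disc's edge (36 mm) to 51 mm from the centre; home, the nose stands over this bar with about 2 mm play
- ear_b (a point): the same on the lid's -y ear
- sieve_short: bystander: like the tall sieve but only 28 mm tall; origin at the centre of its underside
- plain_lid: bystander: round aluminium lid 72 mm across without ears, with a round knob, 31 mm tall in all; origin at the centre of its underside
- scoop: bystander: red plastic scoop, box-shaped bowl 85 x 60 x 35 mm with the origin under its centre, handle reaching 140 mm to -x
- spatula: bystander: stainless spatula with a wooden handle, lying along its x axis
- pot: bystander: grey ceramic pot, 90 mm across without its two side handles, 60 mm tall; origin at the centre of its underside
- jar: bystander: glass jar with a steel lid, 80 mm across, 110 mm tall; origin at the centre of its underside
- brush: bystander: small hand brush lying along its x axis
Mind the look-alikes: they are no part of the job. Leave any orange look-alike of the sieve_tall alone.

How it is judged:
On the way, in this order (a step that is already met when the one before it is completed fails the run):
1. the tall sieve stands fully down in the shaker's cup (horizontal distance between sieve_tall and pan_seat below 0.006 m and z of sieve_tall in the frame of shaker between 0.048 and 0.055 m and angle between sieve_tall's own z axis and vertical below 0.06 rad), for 0.2 s.
2. the eared lid is pressed down past both hooks and both have sprung back over its ears (z of ear_a in the frame of shaker between 0.108 and 0.115 m and z of ear_b in the frame of shaker between 0.108 and 0.115 m and horizontal distance between snap_lid and pan_seat below 0.006 m and angle between the y axis of snap_lid and the y axis of shaker, either way round below 0.12 rad and value of joint hook_left between -0.02 and 0.02 rad and value of joint hook_right between -0.02 and 0.02 rad), for 0.2 s.
At the end, for the whole second after the job is handed in: Tall sieve in the cup: underside at 48-55 mm, within 6 mm of the axis, tilt < 0.06 rad. Lid: upper faces of both ears at 108-115 mm, under the noses; within 6 mm of the axis and 0.12 rad of the hooks' line. Hooks within 0.02 rad of upright. Sieve and lid at rest (< 20 mm/s) (all of step 1 and all of step 2 and linear speed of each of sieve_tall, snap_lid below 0.02 m/s); the robot touches nothing.
It fails at once if the lid is dropped or slammed on: it moves faster than 0.4 m/s while over the cup at the height of the hooks (horizontal distance between snap_lid and pan_seat below 0.04 m and z of snap_lid in the frame of shaker between 0.09 and 0.135 m and linear speed of snap_lid above 0.4 m/s).
It fails at once if another thing (short sieve, plain lid, scoop, spatula, pot, jar, brush) is moved by more than 30 mm (distance of any of sieve_short, plain_lid, scoop, spatula, pot, jar, brush from where it was at the start of the episode above 0.03 m).
It also fails if it takes over 64 s, if anything falls off the work surface, if the arm or the gripper's body presses on something with over 40 N, if the wrist force passes 120 N, or if a joint passes its speed limit or range.

## Robot

A 7-joint arm with a two-finger parallel gripper is mounted at the origin on the work surface. World frame = base frame: x ahead of the robot, y to its left, z up, the work surface at z = 0. Lengths are in m, angles in rad, forces in N, time in s.
With the tool pointing down it reaches from about 0.4 to 0.875 m from the base axis. Payload 19.3 kg.
Tool frame: the origin (TCP) lies at the very end of the fingers, on their centre line; the grasp point (between the pads) lies 19 mm behind it; z points along the fingers, y is the direction in which the jaws open and shut (so a half turn about z gives the same grasp; the last joint's range is limited). The gripper opens to 85 mm and grips with 20 to 120 N. Pads are 22 mm wide; open, the fingers measure 114 mm over their backs; the gripper's body (76 mm by 85 mm) begins 54 mm behind the grasp point. The pads swing forward as they close: fully open they stand 13 mm farther back than shut.
Start: joints at [-1.319, 0.521, -0.036, 1.599, 0.021, 1.021, -0.113], TCP at [0.198, 0.593, 0.231] pointing down, gripper open.
Joint ranges: [-2.91, 2.91], [-0.3, 2.13], [-1.5, 1.42], [0.17, 2.43], [-1.26, 4.41], [0.16, 1.93], [-2.52, 2.52]. Speed limits (rad/s): [1.89, 1.89, 2.39, 2.39, 3.01, 3.01, 3.01].

## Interface

Orientations are given as [roll, pitch, yaw] about the fixed x, y, z axes, in that order (R = Rz(yaw) Ry(pitch) Rx(roll)).
In Python, from workcell import bot, grab_frame, calibration, workorder gives the robot as it stands.
- The arm moves only by the tool move_arm, never from a script. Its arguments are lists of equal length, an entry for each row: "jaw": the closure in counts, from 0 (fully open) to 255 (shut); "dp": the shift along the tool's x, y, z in units of 800 mm (1.0 is 800 mm), a list of three; "rotation": the turn, a rotation vector about the tool's x, y, z in units of pi rad (1.0 is pi rad), a list of three. In form: {"jaw": [jaw, ...], "dp": [[dx, dy, dz], ...], "rotation": [[rx, ry, rz], ...]}. A call has 1 to 10 rows; each row shifts and turns the commanded pose from where the row before left it, along the tool's axes as they then stand; what a row does not reach is not made up. A row lasts 1/8 s, in which the tool goes at most 62.5 mm and 10.7 degrees, less where a joint would pass 70% of its speed; a pose out of reach is approached as far as the arm can. A call with a number of a shift or a turn outside -1 to 1 is refused whole. A call with a gripper value outside its range is refused whole. The fingers move at their own pace and stop on an object; "squeeze" is the grip in N (left out, the last holds). Time passes only in rows, so rows that do not move let the fingers close. It gives the time, the measured TCP pose, the force and the opening at its end, in the units of the state.
- bot.observe(): the state, without advancing time (a new reading comes with each control period).
- grab_frame(name): name is "side" or "top" or "wrist"; returns the picture (420x560x3 uint8, blue, green, red); there is no depth.
- calibration(name): a dict with "camera_matrix" (3x3 intrinsics, pixels), "T" (4x4, takes a point from camera to world coordinates). Camera axes: x right, y down, z forward; pixel columns grow to the right and rows downward; lengths in m; the calibration is good to about 2 mm. The wrist camera is an equidistant fisheye: a pixel r from the principal point sees the ray r / f radians off the axis. A picture is of the moment at which its call begins: read the wrist's pose just before it. calibration takes no time and is no camera call; for the wrist camera it gives the pose at the moment of the call.
- workorder.job_done(): hands the job in, once; it reports no verdict.
The state is a dict: "clock": time; "qpos": joint angles; "qd": joint speeds; "joint_efforts": joint torques, N m; "position": TCP position; "tool_rot": TCP orientation; "force": force on the tool from outside, world axes, zero at the start; "moment": the same for the moment, N m; "grip_width": finger opening in m.
Only numpy, scipy, OpenCV 4.12 (cv2) and the standard library are available. Lean on these libraries where they do the work, as an engineer would, in place of code of your own. Each camera call takes 0.05 s, during which the arm holds its last target. There are 200 camera calls.

## Working session

There is one attempt and no reset: what is moved stays moved. The work goes in short steps, Python scripts to look and compute and a tool call to move; the robot and the scene stay as the last step left them, time stands still between calls to the robot, and variables do not carry over. Pictures are saved under pics/ and viewed, about 8 in all and at most 12, crops included, and the job is handed in when it is done.

Besides the shell and the picture viewer there is one more tool, called after "Emit:" as name(argument=value, ...) on one line, values as JSON. move_arm: Moves the arm, as the interface text tells. Shifts and turns lie within -1 to 1; 1 stands for 800 mm of shift or pi rad of turn. Its arguments: {"type":"object","properties":{"jaw":{"type":"array","items":{"type":"number"}},"dp":{"type":"array","items":{"type":"array","items":{"type":"number","minimum":-1,"maximum":1}}},"rotation":{"type":"array","items":{"type":"array","items":{"type":"number","minimum":-1,"maximum":1}}},"squeeze":{"type":"number"}},"required":["jaw","dp","rotation"]}

```bash
mkdir -p pics; ls
python3 - <<'E'
from workcell import bot, grab_frame, calibration
import cv2,numpy as np
np.set_printoptions(precision=4,suppress=True)
for n in ("top","side"):
    cv2.imwrite(f"pics/{n}0.png",grab_frame(n)); c=calibration(n); print(n,np.array(c["camera_matrix"]),np.array(c["T"]))
c=calibration("wrist");print(c)
print(bot.observe())
E
```

```text
pics
top [[474.7094   0.     274.3362]
 [  0.     474.7094 208.9035]
 [  0.       0.       1.    ]] [[-0.022  -0.9941  0.1058  0.4641]
 [-0.9997  0.0226  0.0045 -0.0338]
 [-0.0069 -0.1056 -0.9944  1.379 ]
 [ 0.      0.      0.      1.    ]]
side [[439.4847   0.     285.9182]
 [  0.     439.4847 205.2836]
 [  0.       0.       1.    ]] [[ 0.7987 -0.3935  0.4552  0.0462]
 [-0.6015 -0.5418  0.5871 -0.7236]
 [ 0.0156 -0.7427 -0.6694  0.9319]
 [ 0.      0.      0.      1.    ]]
{'camera_matrix': array([[325.1923,   0.    , 278.4396],
       [  0.    , 325.1923, 208.8721],
       [  0.    ,   0.    ,   1.    ]]), 'T': array([[ 0.3152,  0.898 ,  0.307 ,  0.1189],
       [ 0.949 , -0.2981, -0.1022,  0.6208],
       [-0.0002,  0.3235, -0.9462,  0.3734],
       [ 0.    ,  0.    ,  0.    ,  1.    ]])}
{'clock': 0.1, 'qpos': array([-1.3192,  0.522 , -0.0363,  1.5999,  0.0212,  1.0211, -0.1128]), 'qd': array([ 0.002 , -0.0011, -0.0014, -0.0005, -0.0001,  0.0004,  0.0008]), 'joint_efforts': array([  0.0023, -92.8485,   1.9837, -37.0537,   0.0182,   0.0053,
        -0.0001]), 'position': array([0.1976, 0.5926, 0.2308]), 'tool_rot': array([-3.1406,  0.0001,  2.8197]), 'force': array([-0.0095,  0.2416,  0.2007]), 'moment': array([-0.0007, -0.0568, -0.019 ]), 'grip_width': 0.08568240013229092}
```

View pics/top0.png

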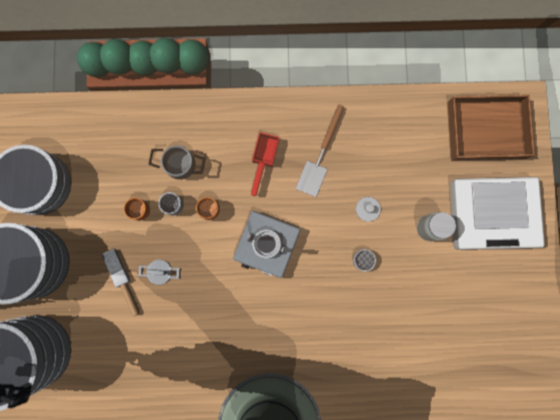

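View pics/side0.png

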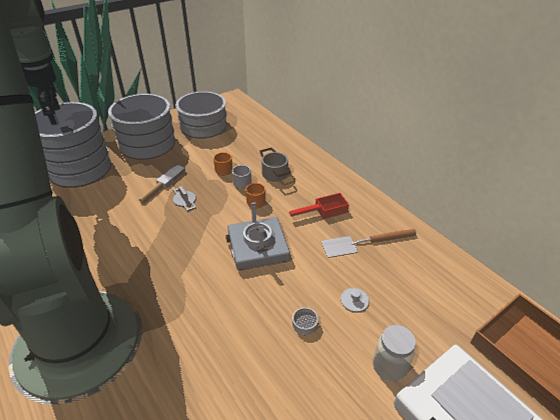

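Candidates in the top view for the tall sieve: grey ring (171,203), orange rings (136,209) and (208,208), and the low grey ring with mesh (365,260). The grey one at (171,203) fits: plain aluminium and tall. The low one is the short sieve. The eared lid is at (159,272), the plain lid at (369,209) and the shaker at (267,243). I'll enlarge the relevant areas.

```bash
cat > h.py <<'E'
import cv2,numpy as np
from workcell import bot, grab_frame, calibration, workorder
from scipy.spatial.transform import Rotation as Ro
np.set_printoptions(precision=4,suppress=True)
def ray(c,u,v,fish=False):
    K=np.array(c["camera_matrix"]);T=np.array(c["T"])
    x=(u-K[0,2])/K[0,0];y=(v-K[1,2])/K[1,1]
    if fish:
        r=np.hypot(x,y)+1e-12;d=np.array([x/r*np.sin(r),y/r*np.sin(r),np.cos(r)])
    else: d=np.array([x,y,1.])
    return T[:3,3],T[:3,:3]@d
def onz(c,u,v,z,fish=False):
    o,d=ray(c,u,v,fish);return (o+d*(z-o[2])/d[2])[:2]
def proj(c,p,fish=False):
    K=np.array(c["camera_matrix"]);T=np.array(c["T"]);q=T[:3,:3].T@(np.asarray(p)-T[:3,3])
    if fish:
        t=np.arctan2(np.hypot(q[0],q[1]),q[2]);s=t/np.hypot(q[0],q[1]);x,y=q[0]*s,q[1]*s
    else: x,y=q[:2]/q[2]
    return np.array([x*K[0,0]+K[0,2],y*K[1,1]+K[1,2]])
def tool(target,yaw=None):
    """shift in tool units to bring TCP to target, and yaw turn in pi units"""
    s=bot.observe();R=Ro.from_euler('xyz',s["tool_rot"]);d=R.inv().apply(np.asarray(target)-s["position"])
    out=None
    if yaw is not None: out=(R.inv()*Ro.from_euler('xyz',[np.pi,0,yaw])).as_rotvec()/np.pi
    return d/.8,out
E
python3 - <<'E'
from h import *
t=cv2.imread("pics/top0.png");s=cv2.imread("pics/side0.png")
f=lambda im,x,y,w,h,k:cv2.resize(im[y:y+h,x:x+w],None,fx=k,fy=k,interpolation=cv2.INTER_CUBIC)
a=f(t,120,140,100,150,4);b=f(t,227,200,100,75,4);d=f(s,140,140,100,75,4)
cv2.imwrite("pics/c1.png",np.hstack([a,np.vstack([b,d])]))
c=calibration("top")
for n,u,v,z in [("sieve",171,203,.055),("lid",159,272,.005),("shaker",267,243,.064),("or1",136,209,.05),("or2",208,208,.05),("pot",177,162,.06)]: print(n,onz(c,u,v,z))
E
```

```text
sieve [0.6283 0.2624]
lid [0.4355 0.3079]
shaker [ 0.5097 -0.0055]
or1 [0.6141 0.3623]
or2 [0.6123 0.1591]
pot [0.7441 0.2444]
```

View pics/c1.png

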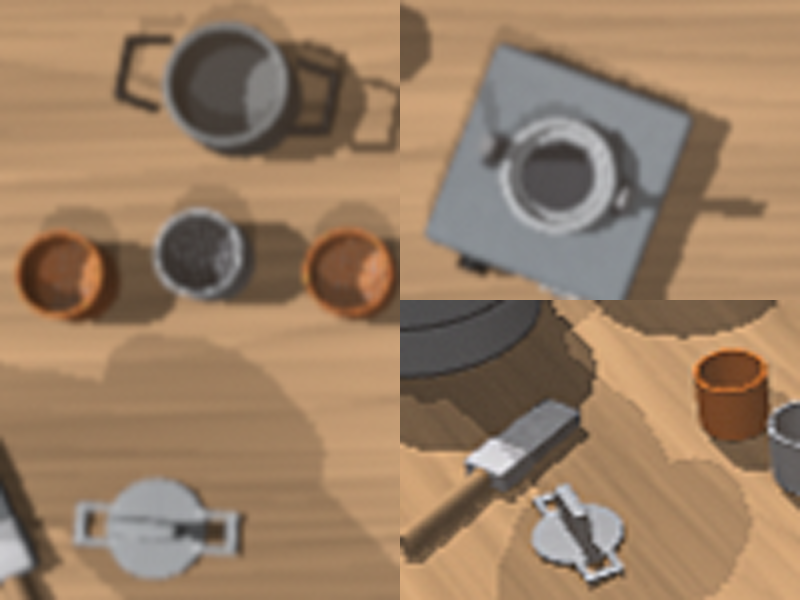

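The grey ring at crop (200,253), top-view pixel (170,203), is 22 px or 62 mm across, so it is the tall aluminium sieve, standing between two orange decoys. The eared lid is at (159,271.5). The shaker cup is at (266,244), with hooks at crop (494,152) and (622,195). I'll move above the sieve now.

Emit:
move_arm(jaw=[0,0,0,0,0,0,0,0,0,0], dp=[[-0.064,-0.0223,0],[-0.064,-0.0223,0],[-0.064,-0.0223,0],[-0.064,-0.0223,0],[-0.064,-0.0223,0],[-0.064,-0.0223,0],[-0.064,-0.0223,0],[-0.064,-0.0223,0],[-0.064,-0.0223,0],[-0.064,-0.0223,0]], rotation=[[0,0,0],[0,0,0],[0,0,0],[0,0,0],[0,0,0],[0,0,0],[0,0,0],[0,0,0],[0,0,0],[0,0,0]])

```text
clock: 1.35
position: [0.6281, 0.2605, 0.231]
tool_rot: [-3.141, -0.0, 2.82]
force: [0.3, 1.1, 0.6]
grip_width: 0.0853
```

Emit:
move_arm(jaw=[0,0,0,0,0,0,0,0,0], dp=[[0,0,0],[0,0,0],[0,0,0],[0,0,0],[0,0,0],[0,0,0],[0,0,0],[0,0,0],[0,0,0]], rotation=[[0,0,0.05],[0,0,0.05],[0,0,0.05],[0,0,0.05],[0,0,0.05],[0,0,0.05],[0,0,0.05],[0,0,0.048],[0,0,0]])

```text
clock: 2.48
position: [0.6267, 0.2618, 0.2309]
tool_rot: [-3.141, 0.001, 1.57]
force: [0.4, -0.2, -0.1]
grip_width: 0.0854
```

Run:
```python
from h import *
s=bot.observe();print(s["clock"],s["position"],s["tool_rot"])
c=calibration("wrist");im=grab_frame("wrist");cv2.imwrite("pics/w1.png",im)
print(c["T"]);print(proj(c,[.628,.264,.055],True))
np.save("c1.npy",c["T"])
```

```text
2.475 [0.6267 0.2618 0.2309] [-3.141   0.0007  1.5704]
[[ 1.      0.0009 -0.      0.6272]
 [ 0.0008 -0.9463 -0.3234  0.347 ]
 [-0.0003  0.3234 -0.9463  0.3734]
 [ 0.      0.      0.      1.    ]]
[279.2767 184.6809]
```

View pics/w1.png

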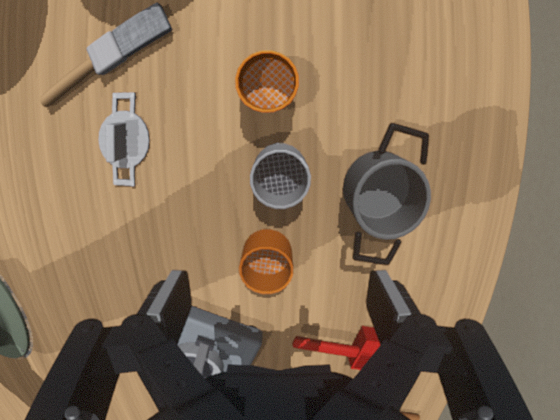

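The wrist view shows the sieve rim around (280,177), orange decoys at (267,81) and (267,262), and the lid disc at (124,138) with ears at (124,94) and (123,185).

Run:
```python
from h import *
c=calibration("wrist");c["T"]=np.load("c1.npy")
im=cv2.imread("pics/w1.png")
# rim fit: bright grey thin ring -> rays on z=.055, circle
for n,u,v,z in [("rimL",251,177,.055),("rimR",310,177,.055),("rimT",280,146,.055),("rimB",280,208,.055),("lidc",124,138,.005),("earA",124,93.5,.005),("earB",123.5,186,.005),("or1",267,81,.05),("or2",267,254,.05)]: print(n,onz(c,u,v,z,True))
hsv=cv2.cvtColor(im,cv2.COLOR_BGR2HSV)
m=((hsv[...,1]<60)&(hsv[...,2]>110)).astype(np.uint8)
for nm,(x0,y0,x1,y1),z in [("sieve",(240,135,325,215),.055),("lid",(90,80,160,200),.005)]:
    q=np.zeros_like(m);q[y0:y1,x0:x1]=m[y0:y1,x0:x1]
    cs,_=cv2.findContours(q,cv2.RETR_EXTERNAL,cv2.CHAIN_APPROX_NONE);k=max(cs,key=cv2.contourArea)[:,0]
    P=np.array([onz(c,u,v,z,True) for u,v in k],np.float32)
    print(nm,len(k),cv2.minEnclosingCircle(P),cv2.minAreaRect(P))
# housing corners from top image at z=.04
ct=calibration("top");f=lambda x,y:(227+(x-400)/4,200+y/4)
A,B,D=[onz(ct,*f(*p),.04) for p in [(497,42),(690,118),(428,232)]]
print(A,B,D,np.linalg.norm(B-A),np.linalg.norm(D-A),(B+D)/2,"yawy",np.arctan2(*(A-B)[::-1]),"yawx",np.arctan2(*(A-D)[::-1]))
print("hooks",[onz(ct,*f(*p),.131) for p in [(494,152),(622,195)]],"cup",onz(ct,*f(556,175),.064))
```

```text
rimL [0.5995 0.272 ]
rimR [0.6589 0.2721]
rimT [0.6287 0.3034]
rimB [0.6288 0.2391]
lidc [0.4387 0.3122]
earA [0.4424 0.3667]
earB [0.4309 0.2515]
or1 [0.616  0.3677]
or2 [0.6145 0.1834]
sieve 187 ((0.6287562847137451, 0.27267518639564514), 0.034060150384902954) ((0.6287215352058411, 0.2727571427822113), (0.06081046909093857, 0.06729304045438766), 0.054498184472322464)
lid 233 ((0.4362585246562958, 0.31038591265678406), 0.05988144502043724) ((0.4358398914337158, 0.31051570177078247), (0.11825739592313766, 0.07166686654090881), 63.047393798828125)
[0.6035 0.0378] [ 0.5465 -0.0975] [0.4706 0.0885] 0.14680728669176943 0.14227265976204548 [ 0.5085 -0.0045] yawy 1.1720449768796983 yawx -0.3643355461255992
hooks [array([0.5215, 0.0361]), array([ 0.4914, -0.0473])] cup [ 0.5077 -0.0027]
```

Emit:
move_arm(jaw=[0,0,0,0,0,0,0,0], dp=[[0.0096,0.0028,0],[0,0,0.05],[0,0,0.05],[0,0,0.05],[0,0,0.05],[0,0,0.04],[0,0,0.026],[0,0,0]], rotation=[[0,0,0],[0,0,0],[0,0,0],[0,0,0],[0,0,0],[0,0,0],[0,0,0],[0,0,0]])

```text
clock: 3.52
position: [0.6287, 0.2693, 0.0174]
tool_rot: [-3.14, 0.001, 1.57]
force: [0.1, 0.6, 0.0]
grip_width: 0.0854
```

Emit:
move_arm(jaw=[255,255,255,255,255,255,255,255], dp=[[0,0,0],[0,0,0],[0,0,0],[0,0,0],[0,0,0],[0,0,0],[0,0,0],[0,0,0]], rotation=[[0,0,0],[0,0,0],[0,0,0],[0,0,0],[0,0,0],[0,0,0],[0,0,0],[0,0,0]], squeeze=40)

```text
clock: 4.53
position: [0.6301, 0.2698, 0.0204]
tool_rot: [3.14, -0.001, 1.57]
force: [-1.6, -0.0, 7.1]
grip_width: 0.0604
```

Emit:
move_arm(jaw=[255,255,255,255,255,255], dp=[[0,0,-0.01],[0,0,-0.05],[0,0,-0.06],[0,0,-0.06],[0,0,-0.06],[0,0,0]], rotation=[[0,0,0],[0,0,0],[0,0,0],[0,0,0],[0,0,0],[0,0,0]])

```text
clock: 5.28
position: [0.6309, 0.2698, 0.2155]
tool_rot: [3.135, -0.003, 1.569]
force: [0.9, -0.4, -2.1]
grip_width: 0.0602
```

Run:
```python
from h import *
s=bot.observe();print(s["clock"],s["position"],s["tool_rot"],s["force"])
c=calibration("wrist");im=grab_frame("wrist");cv2.imwrite("pics/w2.png",im)
np.save("c2.npy",c["T"])
p=s["position"];R=Ro.from_euler('xyz',s["tool_rot"]).as_matrix()
print("tcp px",proj(c,p,True), "expected rim ctr px",proj(c,p+[0,0,.037],True))
```

```text
5.275 [0.6309 0.2698 0.2155] [ 3.1354 -0.0033  1.5693] [ 0.884  -0.4146 -2.0646]
tcp px [277.5009 276.9265] expected rim ctr px [277.8537 322.3215]
```

View pics/w2.png

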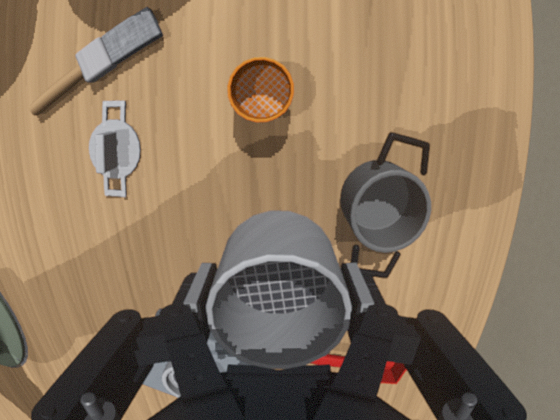

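Run:
```python
from h import *
c=calibration("wrist");c["T"]=np.load("c2.npy")
p=np.array([.6309,.2698,.2155])
for h in (.025,.03,.035,.04):
    z=p[2]+h
    print(h,[onz(c,u,v,z,True)-p[:2] for u,v in [(208,308),(350,308),(279,257),(279,363)]])
# sieve bottom edge: near bottom silhouette
print([onz(c,u,v,p[2]-.018,True)-p[:2] for u,v in [(277,212)]])
```

```text
0.025 [array([-0.0313, -0.002 ]), array([ 0.0326, -0.0024]), array([0.0005, 0.0243]), array([ 0.0006, -0.0365])]
0.03 [array([-0.03  ,  0.0016]), array([0.0312, 0.0013]), array([0.0005, 0.0268]), array([ 0.0005, -0.0314])]
0.035 [array([-0.0287,  0.0053]), array([0.0298, 0.005 ]), array([0.0005, 0.0294]), array([ 0.0005, -0.0263])]
0.04 [array([-0.0274,  0.009 ]), array([0.0284, 0.0087]), array([0.0004, 0.0319]), array([ 0.0004, -0.0211])]
[array([-0.0002,  0.0286])]
```

The sieve is held upright. Its centre sits about 1.5–2 mm to the tool's −x side of the TCP. I'll move just past the shaker so the wrist camera can see it.

Emit:
move_arm(jaw=[255,255,255,255,255,255,255,255], dp=[[-0.0588,-0.0256,-0.0054],[-0.0588,-0.0256,-0.0054],[-0.0588,-0.0256,-0.0054],[-0.0588,-0.0256,-0.0054],[-0.0588,-0.0256,-0.0054],[-0.0588,-0.0256,-0.0054],[-0.0588,-0.0256,-0.0054],[-0.0588,-0.0256,-0.0054]], rotation=[[0,0,0],[0,0,0],[0,0,0],[0,0,0],[0,0,0],[0,0,0],[0,0,0],[0,0,0]])

```text
clock: 6.32
position: [0.4635, -0.1079, 0.2447]
tool_rot: [-3.141, -0.0, 1.57]
force: [0.3, -0.8, -1.4]
grip_width: 0.0605
```

Emit:
move_arm(jaw=[255,255,255,255,255], dp=[[0,0,0],[0,0,0],[0,0,0],[0,0,0],[0,0,0]], rotation=[[0,0,0.04],[0,0,0.04],[0,0,0.04],[0,0,0],[0,0,0]])

```text
clock: 6.95
position: [0.4646, -0.1066, 0.2448]
tool_rot: [-3.141, 0.0, 1.196]
force: [-0.7, -0.1, -1.0]
grip_width: 0.06
```

Run:
```python
from h import *
s=bot.observe();print(s["clock"],s["position"],s["tool_rot"],s["force"])
c=calibration("wrist");im=grab_frame("wrist")
np.save("c3.npy",c["T"]);print(c["T"])
cv2.imwrite("pics/w3.png",im)
u,v=proj(c,[.508,-.004,.064],True).astype(int);print(u,v)
x0,y0=max(u-100,0),max(v-100,0)
cv2.imwrite("pics/w3c.png",cv2.resize(im[y0:y0+180,x0:x0+200],None,fx=3.3,fy=3.3,interpolation=cv2.INTER_CUBIC));print(x0,y0)
```

```text
6.95 [ 0.4646 -0.1066  0.2448] [-3.141   0.0003  1.1955] [-0.7374 -0.0696 -0.9968]
[[ 0.9309 -0.3456 -0.1186  0.4956]
 [-0.3654 -0.881  -0.3005 -0.0273]
 [-0.0006  0.323  -0.9464  0.3873]
 [ 0.      0.      0.      1.    ]]
281 75
181 0
```

View pics/w3c.png

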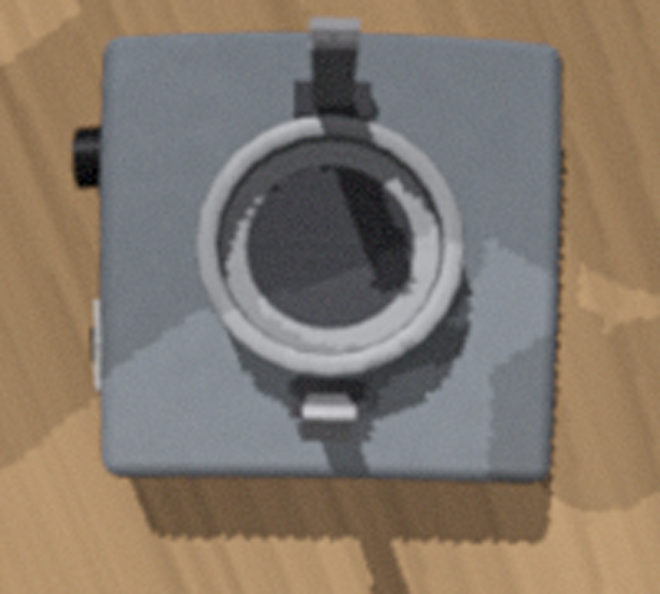

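Run:
```python
from h import *
c=calibration("wrist");c["T"]=np.load("c3.npy")
f=lambda x,y:(181+x/3.3,y/3.3)
g=lambda x,y,z:onz(c,*f(x,y),z,True)
L,R,T,B=g(198,243,.064),g(462,243,.064),g(330,117,.064),g(329,376,.064)
print("outer",L,R,T,B,np.linalg.norm(R-L),np.linalg.norm(T-B),(L+R)/2,(T+B)/2)
l,r,t,b=g(219,243,.064),g(441,243,.064),g(330,137,.064),g(329,352,.064)
print("bore",np.linalg.norm(r-l),np.linalg.norm(t-b),(l+r)/2,(t+b)/2)
C=[g(x,y,.04) for x,y in [(106,38),(560,47),(551,477),(107,472)]]
print("corners",C,"ctr",sum(C)/4,[np.linalg.norm(C[i]-C[i-1]) for i in range(4)])
for i,j,o in [(3,0,0),(2,1,0),(0,1,1),(3,2,1)]:
    d=C[j]-C[i];print(np.arctan2(d[1],d[0])+o*np.pi/2)
h1,h2=g(335,45,.1145),g(329,418,.1145);print(h1,h2,(h1+h2)/2)
for z in(.1145,.131):
  h1,h2=g(335,20,z),g(329,395,z);print(z,h1,h2,(h1+h2)/2,np.linalg.norm(h1-h2),np.arctan2(*(h1-h2)[::-1]))
```

```text
outer [0.472  0.0129] [ 0.5446 -0.0155] [0.5222 0.0342] [ 0.4931 -0.0392] 0.07793632517419267 0.07897714707031711 [ 0.5083 -0.0013] [ 0.5077 -0.0025]
bore 0.06544543300460062 0.0654798221564666 [ 0.5082 -0.0015] [ 0.5079 -0.002 ]
corners [array([0.4684, 0.093 ]), array([0.6031, 0.0374]), array([ 0.5494, -0.0965]), array([ 0.4141, -0.0417])] ctr [ 0.5087 -0.002 ] [np.float64(0.1452268951827753), np.float64(0.14570397748326014), np.float64(0.14417409864834402), np.float64(0.14594235045028467)]
1.187569149038255
1.18925769922638
1.1791389846430782
1.1863680452672571
[0.5263 0.0422] [ 0.4896 -0.0473] [ 0.508  -0.0025]
0.1145 [0.5289 0.0486] [ 0.4918 -0.0418] [0.5103 0.0034] 0.09778267526157348 1.181695159927405
0.131 [0.5268 0.044 ] [ 0.492 -0.041] [0.5094 0.0015] 0.09186892463054035 1.1816951599274048
```

Cup centre is about (0.508, −0.002) and the shaker's y axis is at 1.186 rad; the top view, housing corners and bore agree within 1–2 mm. I'll move over the cup and go down slowly.

Emit:
move_arm(jaw=[255,255,255,255,255,255,255,255,255,255], dp=[[0.0478,0.001,0],[0.0478,0.001,0],[0.0478,0.001,0],[0,0,0],[0,0,0.05],[0,0,0.05],[0,0,0.05],[0,0,0.03],[0,0,0],[0,0,0]], rotation=[[0,0,0.003],[0,0,0],[0,0,0],[0,0,0],[0,0,0],[0,0,0],[0,0,0],[0,0,0],[0,0,0],[0,0,0]])

```text
clock: 8.25
position: [0.5105, -0.0017, 0.102]
tool_rot: [3.141, -0.0, 1.183]
force: [-0.2, 0.1, -0.7]
grip_width: 0.0604
```

Run:
```python
from h import *
s=bot.observe();print(s["clock"],s["position"],s["tool_rot"],s["force"])
ims=[]
for n,w in (("side",110),("top",90)):
    c=calibration(n);im=grab_frame(n);u,v=proj(c,[.508,-.002,.09]).astype(int)
    ims.append(cv2.resize(im[v-w//2:v+w//2,u-w//2:u+w//2],(400,400),interpolation=cv2.INTER_CUBIC));print(n,u,v)
cv2.imwrite("pics/p1.png",np.hstack(ims))
```

```text
8.25 [ 0.5105 -0.0017  0.102 ] [ 3.1407 -0.0003  1.1829] [-0.2044  0.0906 -0.7297]
side 257 224
top 265 243
```

View pics/p1.png

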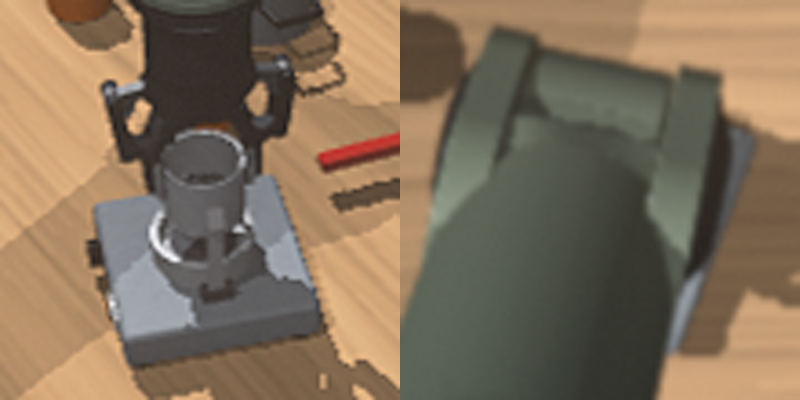

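The side view shows the sieve upright above the cup, slightly right and rear of centre. I'll correct by 2 mm and go down in small steps.

Emit:
move_arm(jaw=[255,255,255,255,255,255], dp=[[0.0003,-0.0024,0],[0,0,0.006],[0,0,0.006],[0,0,0.005],[0,0,0.005],[0,0,0]], rotation=[[0,0,0],[0,0,0],[0,0,0],[0,0,0],[0,0,0],[0,0,0]])

```text
clock: 9.1
position: [0.5083, -0.0004, 0.0831]
tool_rot: [-3.141, 0.0, 1.183]
force: [0.2, -0.3, -2.0]
grip_width: 0.0601
```

Emit:
move_arm(jaw=[255,255,255,255], dp=[[0,0,0.004],[0,0,0.004],[0,0,0.003],[0,0,0]], rotation=[[0,0,0],[0,0,0],[0,0,0],[0,0,0]])

```text
clock: 9.6
position: [0.5083, -0.0003, 0.0745]
tool_rot: [-3.141, 0.0, 1.183]
force: [0.0, -0.5, -1.8]
grip_width: 0.0603
```

Emit:
move_arm(jaw=[255,255,255,255], dp=[[0,0,0.002],[0,0,0.002],[0,0,0.001],[0,0,0]], rotation=[[0,0,0],[0,0,0],[0,0,0],[0,0,0]])

```text
clock: 10.1
position: [0.5086, -0.0003, 0.0721]
tool_rot: [3.141, -0.001, 1.183]
force: [-12.1, 0.9, 40.1]
grip_width: 0.0601
```

Contact at TCP 0.0721 m matches the seat (0.052 + 0.020). I'll ease off and release.

Emit:
move_arm(jaw=[255,255,200,100,0,0,0], dp=[[0,0,-0.002],[0,0,0],[0,0,0],[0,0,0],[0,0,0],[0,0,0],[0,0,0]], rotation=[[0,0,0],[0,0,0],[0,0,0],[0,0,0],[0,0,0],[0,0,0],[0,0,0]])

```text
clock: 10.98
position: [0.5084, -0.0003, 0.0722]
tool_rot: [-3.141, 0.0, 1.183]
force: [-0.5, -0.7, -0.5]
grip_width: 0.0855
```

Emit:
move_arm(jaw=[0,0,0,0,0,0], dp=[[0,0,-0.03],[0,0,-0.05],[0,0,-0.05],[0,0,-0.05],[-0.06,0,-0.03],[-0.06,0,0]], rotation=[[0,0,0],[0,0,0],[0,0,0],[0,0,0],[0,0,0],[0,0,0]])

```text
clock: 11.72
position: [0.4724, -0.0901, 0.2418]
tool_rot: [3.139, -0.001, 1.184]
force: [0.1, -0.5, -0.6]
grip_width: 0.0852
```

Run:
```python
from h import *
s=bot.observe();print(s["clock"],s["position"],s["tool_rot"],s["force"])
c=calibration("wrist");im=grab_frame("wrist");np.save("c4.npy",c["T"])
cv2.imwrite("pics/w4.png",im)
u,v=proj(c,[.508,-.002,.107],True).astype(int);x0,y0=max(u-80,0),max(v-75,0);print(u,v,x0,y0)
a=cv2.resize(im[y0:y0+150,x0:x0+160],(480,450),interpolation=cv2.INTER_CUBIC)
cs=calibration("side");i2=grab_frame("side");u,v=proj(cs,[.508,-.002,.09]).astype(int)
b=cv2.resize(i2[v-45:v+45,u-32:u+32],(320,450),interpolation=cv2.INTER_CUBIC)
cv2.imwrite("pics/w4c.png",np.hstack([a,b]));print(u,v)
```

```text
11.725 [ 0.4724 -0.0901  0.2418] [ 3.1389 -0.0013  1.1843] [ 0.081  -0.4975 -0.6021]
278 90 198 15
257 224
```

View pics/w4c.png

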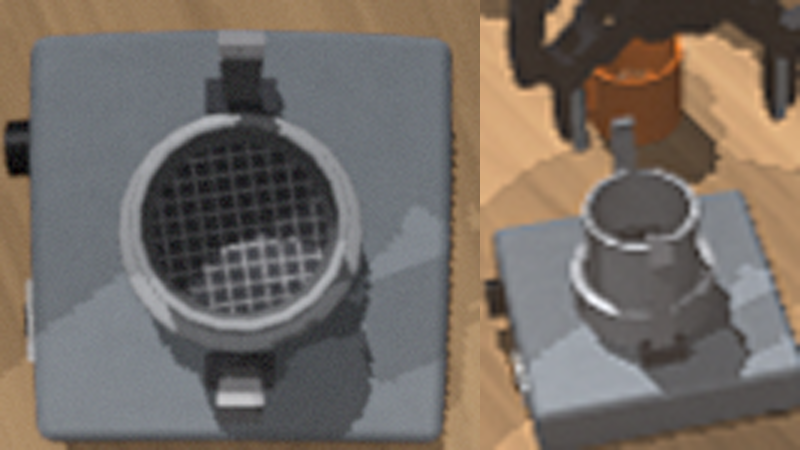

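The sieve is seated concentrically in the cup. Next I'll go over the lid.

Emit:
move_arm(jaw=[0,0,0,0,0,0,0,0], dp=[[0.0556,-0.0288,0],[0.0556,-0.0288,0],[0.0556,-0.0288,0],[0.0556,-0.0288,0],[0.0556,-0.0288,0],[0.0556,-0.0288,0],[0.0556,-0.0288,0.015],[0.0556,-0.0288,0.015]], rotation=[[0,0,0],[0,0,0],[0,0,0],[0,0,0],[0,0,0],[0,0,0],[0,0,0],[0,0,0]])

```text
clock: 12.82
position: [0.4356, 0.3118, 0.2159]
tool_rot: [-3.142, -0.0, 1.183]
force: [0.2, -0.3, 0.9]
grip_width: 0.0856
```

Emit:
move_arm(jaw=[0,0,0,0,0], dp=[[0,0,0],[0,0,0],[0,0,0.03],[0,0,0.02],[0,0,0]], rotation=[[0,0,-0.047],[0,0,-0.047],[0,0,0],[0,0,0],[0,0,0]])

```text
clock: 13.45
position: [0.4356, 0.3096, 0.1753]
tool_rot: [-3.14, 0.002, 1.478]
force: [1.0, -0.8, 0.3]
grip_width: 0.0855
```

Run:
```python
from h import *
s=bot.observe();print(s["clock"],s["position"],s["tool_rot"],s["force"])
c=calibration("wrist");im=grab_frame("wrist");np.save("c5.npy",c["T"]);print(c["T"][:3,3])
cv2.imwrite("pics/w5.png",im)
u,v=proj(c,[.436,.309,.005],True).astype(int);x0,y0=max(u-100,0),max(v-100,0);print(u,v,x0,y0)
cv2.imwrite("pics/w5c.png",cv2.resize(im[y0:y0+180,x0:x0+200],None,fx=3.3,fy=3.3,interpolation=cv2.INTER_CUBIC))
```

```text
13.45 [0.4356 0.3096 0.1753] [-3.1402  0.0017  1.478 ] [ 1.0192 -0.8142  0.2519]
[0.4439 0.3945 0.3177]
278 188 178 88
```

View pics/w5c.png

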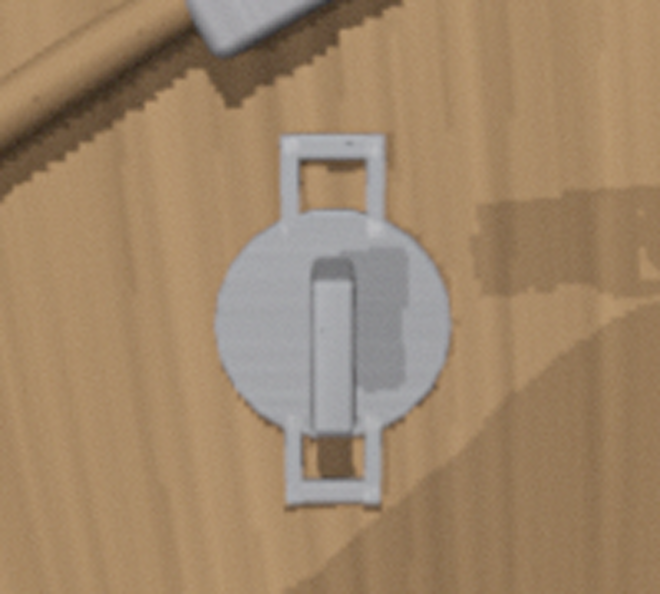

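Run:
```python
from h import *
c=calibration("wrist");c["T"]=np.load("c5.npy")
g=lambda x,y,z:onz(c,178+x/3.3,88+y/3.3,z,True)
L,R,A,B=g(216,322,.005),g(451,322,.005),g(332.5,135,.005),g(333.5,507,.005)
print(np.linalg.norm(R-L),np.linalg.norm(A-B),(L+R)/2,(A+B)/2,np.arctan2(*(A-B)[::-1]))
F=[g(314,280,.039),g(354,280,.039),g(354,430,.039),g(316,430,.039)];print("fin",sum(F)/4,np.linalg.norm(F[1]-F[0]),np.linalg.norm(F[0]-F[3]))
p=(A+B)/2; print(tool([p[0],p[1],.012],1.478))
```

```text
0.07104923057847483 0.11735449396975518 [0.4366 0.3121] [0.4362 0.3097] 1.482217159806916
fin [0.4367 0.3113] 0.010622893260903422 0.04250376065631308
(array([-0.    ,  0.0004,  0.2051]), array([-0.0002,  0.0003, -0.    ]))
```

Emit:
move_arm(jaw=[0,0,0,0,0,0,0], dp=[[0.0008,0.001,0],[0,0,0.05],[0,0,0.05],[0,0,0.05],[0,0,0.03],[0,0,0.0215],[0,0,0]], rotation=[[0,0,0],[0,0,0],[0,0,0],[0,0,0],[0,0,0],[0,0,0],[0,0,0]])

```text
clock: 14.38
position: [0.4368, 0.3103, 0.0147]
tool_rot: [-3.141, 0.001, 1.478]
force: [-1.0, 0.2, 0.2]
grip_width: 0.0855
```

Emit:
move_arm(jaw=[255,255,255,255,255,255,255,255,255,255], dp=[[0,0,0],[0,0,0],[0,0,0],[0,0,0],[0,0,0],[0,0,0],[0,0,0],[0,0,0],[0,0,0],[0,0,0]], rotation=[[0,0,0],[0,0,0],[0,0,0],[0,0,0],[0,0,0],[0,0,0],[0,0,0],[0,0,0],[0,0,0],[0,0,0]], squeeze=80)

```text
clock: 15.62
position: [0.437, 0.3106, 0.0155]
tool_rot: [3.141, -0.0, 1.478]
force: [-1.4, -0.1, 9.2]
grip_width: 0.0101
```

Emit:
move_arm(jaw=[255,255,255,255,255,255], dp=[[0,0,-0.01],[0,0,-0.05],[0,0,-0.06],[0,0,-0.07],[0,0,-0.066],[0,0,0]], rotation=[[0,0,0],[0,0,0],[0,0,0],[0,0,0],[0,0,0],[0,0,0]])

```text
clock: 16.38
position: [0.4382, 0.3113, 0.2238]
tool_rot: [3.138, -0.005, 1.478]
force: [-0.2, 0.3, -2.9]
grip_width: 0.0102
```

Emit:
move_arm(jaw=[255,255,255,255,255,255,255,255,255,255], dp=[[-0.0545,0.0178,0],[-0.0545,0.0178,0],[-0.0545,0.0178,0],[-0.0545,0.0178,0],[-0.0545,0.0178,0],[-0.0545,0.0178,0],[-0.0545,0.0178,0],[0,0,0],[0,0,0],[0,0,0]], rotation=[[0,0,0],[0,0,0],[0,0,0],[0,0,0],[0,0,0],[0,0,0],[0,0,0],[0,0,0.047],[0,0,0.047],[0,0,0]])

```text
clock: 17.62
position: [0.5075, -0.0026, 0.2193]
tool_rot: [-3.141, 0.001, 1.184]
force: [-0.7, 0.4, -1.6]
grip_width: 0.0105
```

Run:
```python
from h import *
s=bot.observe();print(s["clock"],s["position"],s["tool_rot"],s["force"]);print(tool([.508,-.0022,.155],1.182))
c=calibration("wrist");im=grab_frame("wrist");np.save("c6.npy",c["T"])
cv2.imwrite("pics/w6.png",im[120:420,80:480])
i2=grab_frame("side");cs=calibration("side");u,v=proj(cs,[.508,-.002,.13]).astype(int)
b=cv2.resize(i2[v-60:v+60,u-50:u+50],(400,480),interpolation=cv2.INTER_CUBIC)
a=cv2.resize(im[180:420,180:380],(400,480),interpolation=cv2.INTER_CUBIC)
cv2.imwrite("pics/w6.png",np.hstack([a,b]))
```

```text
17.625 [ 0.5075 -0.0026  0.2193] [-3.1407  0.0009  1.1837] [-0.7125  0.3591 -1.5875]
(array([0.0008, 0.0004, 0.0804]), array([-0.0003,  0.0003,  0.0005]))
```

View pics/w6.png

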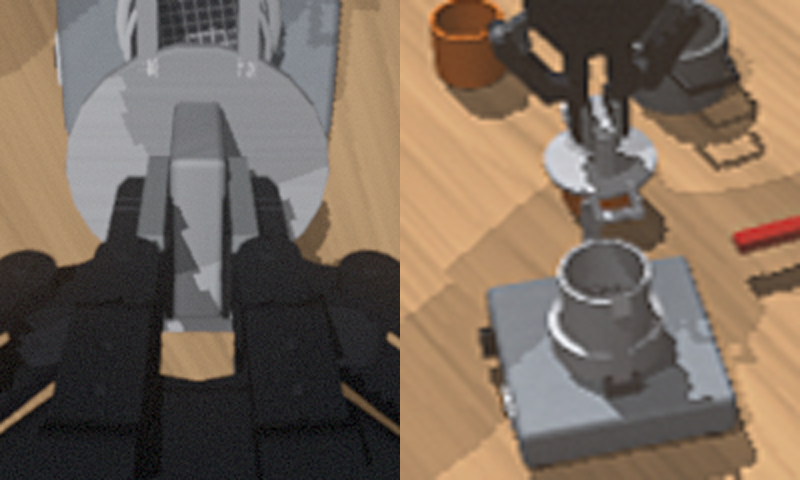

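The lid hangs level above the cup with the fin centred between the pads. I'll check its offset along the fin numerically before going down.

Run:
```python
from h import *
c=calibration("wrist");c["T"]=np.load("c6.npy");p=np.array([.5075,-.0026,.2193]);z=p[2]-.0105
t=np.array([np.cos(1.1837),np.sin(1.1837)]);y=np.array([t[1],-t[0]])
f=lambda x,yy,zz:(lambda d:(round(d@t*1000,1),round(d@y*1000,1)))(onz(c,180+x/2,180+yy/2,zz,True)-p[:2])
print(f(198,47,z),f(66,158,z),f(328,158,z),"fin near top/ bottom",f(197,160,p[2]+.0235),f(197,103,z),"fin far",f(203,330,p[2]+.0235))
```

```text
(np.float64(35.7), np.float64(0.0)) (np.float64(4.3), np.float64(-35.4)) (np.float64(4.4), np.float64(35.0)) fin near top/ bottom (np.float64(22.2), np.float64(-0.2)) (np.float64(20.6), np.float64(-0.2)) fin far (np.float64(-25.3), np.float64(1.4))
```

Lid centred on the TCP to within about 1 mm. Going down to just above the hooks.

Emit:
move_arm(jaw=[255,255,255,255,255,255], dp=[[0.0008,0.0004,0.02],[0,0,0.02],[0,0,0.02],[0,0,0.015],[0,0,0.008],[0,0,0]], rotation=[[0,0,0],[0,0,0],[0,0,0],[0,0,0],[0,0,0],[0,0,0]], squeeze=110)

```text
clock: 18.48
position: [0.5084, -0.0022, 0.1532]
tool_rot: [-3.141, 0.0, 1.183]
force: [-0.8, 0.7, -1.3]
grip_width: 0.01
```

Run:
```python
from h import *
s=bot.observe();print(s["clock"],s["position"],s["tool_rot"],s["force"])
im=grab_frame("wrist");i2=grab_frame("side");cs=calibration("side");u,v=proj(cs,[.508,-.002,.12]).astype(int)
b=cv2.resize(i2[v-36:v+36,u-30:u+30],(400,480),interpolation=cv2.INTER_CUBIC)
a=cv2.resize(im[150:390,180:380],(400,480),interpolation=cv2.INTER_CUBIC)
cv2.imwrite("pics/w7.png",np.hstack([a,b]))
```

```text
18.475 [ 0.5084 -0.0022  0.1532] [-3.1412  0.0004  1.1829] [-0.7829  0.7461 -1.2664]
```

View pics/w7.png

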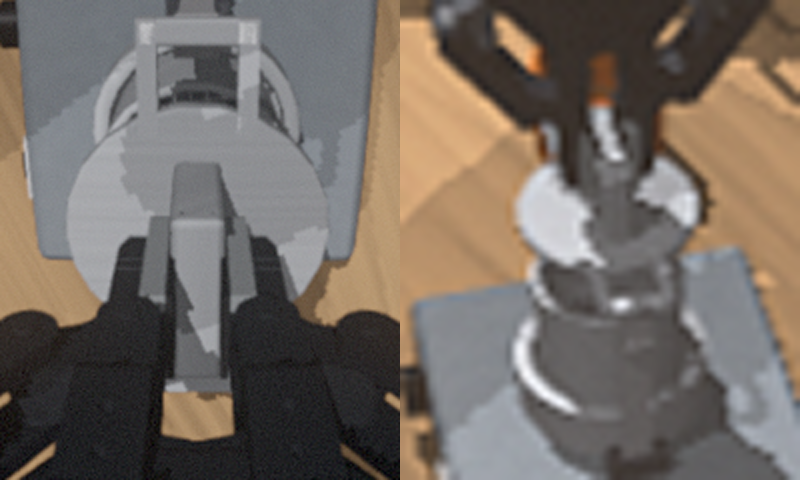

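The +y ear's slot lies over the hook and the housing is centred on the lid (edges at 45 and 355 about crop x = 200). I'll press on in 2 mm steps.

Emit:
move_arm(jaw=[255,255,255,255,255,255], dp=[[0,0,0.0025],[0,0,0.0025],[0,0,0.0025],[0,0,0.0025],[0,0,0.0025],[0,0,0]], rotation=[[0,0,0],[0,0,0],[0,0,0],[0,0,0],[0,0,0],[0,0,0]])

```text
clock: 19.32
position: [0.5085, -0.0022, 0.1433]
tool_rot: [-3.141, 0.0, 1.183]
force: [0.1, 0.1, -1.5]
grip_width: 0.0097
```

Emit:
move_arm(jaw=[255,255,255,255], dp=[[0,0,0.0025],[0,0,0.0025],[0,0,0.0025],[0,0,0]], rotation=[[0,0,0],[0,0,0],[0,0,0],[0,0,0]])

```text
clock: 19.82
position: [0.5086, -0.0022, 0.1374]
tool_rot: [3.142, 0.0, 1.183]
force: [0.5, 0.4, -1.8]
grip_width: 0.0096
```

Emit:
move_arm(jaw=[255,255,255,255,255], dp=[[0,0,0.0025],[0,0,0.0025],[0,0,0.0025],[0,0,0.0025],[0,0,0]], rotation=[[0,0,0],[0,0,0],[0,0,0],[0,0,0],[0,0,0]])

```text
clock: 20.45
position: [0.5087, -0.0022, 0.1294]
tool_rot: [3.141, 0.0, 1.183]
force: [2.0, -0.4, -1.9]
grip_width: 0.0099
```

Emit:
move_arm(jaw=[255,255,255], dp=[[0,0,0.002],[0,0,0.002],[0,0,0]], rotation=[[0,0,0],[0,0,0],[0,0,0]])

```text
clock: 20.82
position: [0.5083, -0.0021, 0.126]
tool_rot: [-3.141, 0.0, 1.183]
force: [1.8, 0.6, -2.2]
grip_width: 0.0099
```

Run:
```python
from h import *
s=bot.observe();print(s["clock"],s["position"],s["tool_rot"],s["force"],s["moment"])
c=calibration("wrist");im=grab_frame("wrist");i2=grab_frame("side");cs=calibration("side");u,v=proj(cs,[.508,-.002,.1]).astype(int)
cv2.imwrite("pics/w8full.png",im)
b=cv2.resize(i2[v-36:v+36,u-30:u+30],(400,480),interpolation=cv2.INTER_CUBIC)
a=cv2.resize(im[150:390,180:380],(400,480),interpolation=cv2.INTER_CUBIC)
cv2.imwrite("pics/w8.png",np.hstack([a,b]))
```

```text
20.825 [ 0.5083 -0.0021  0.126 ] [-3.1412  0.0003  1.183 ] [ 1.7741  0.5523 -2.2404] [ 0.058  -0.3601  0.0568]
```

View pics/w8.png

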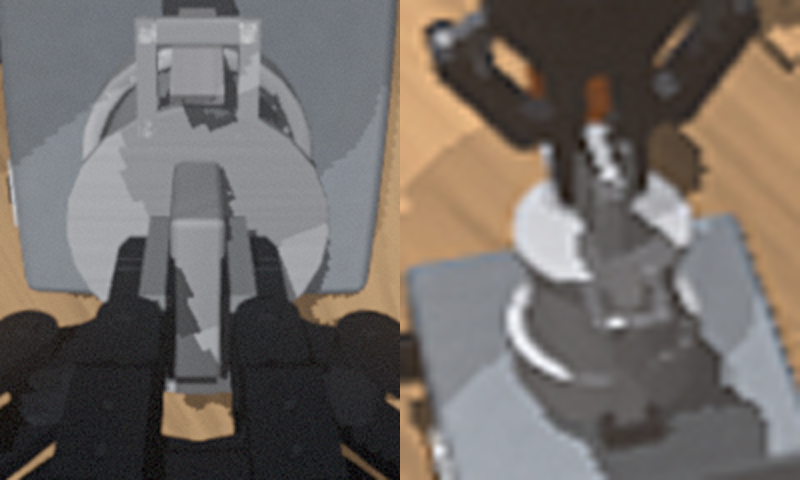

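Run:
```python
from h import *
c=calibration("wrist")
def cr(r,z):
    t=np.array([np.cos(1.186),np.sin(1.186)]);q=np.array([.508,-.0022])+t*r
    u,v=proj(c,[q[0],q[1],z],True);return round((u-180)*2),round((v-150)*2)
for n,r,z in [("tip48",48,131),("tip50",50,131),("nose",54.5,114.5),("nose118",54.5,118),("hookroot",50,46),("cup far rim",40,64)]: print(n,cr(r/1e3,z/1e3))
for und in (104,107,109,112,115,118,121): print(und,"bar in/out",cr(.051,und/1e3+.005),cr(.058,und/1e3+.005),"disc near",cr(.036,und/1e3+.005))
im=cv2.imread("pics/w8full.png");print(im[155:206:1,279].astype(int).mean(1).round())
s=bot.observe();print(s["position"],s["force"])
```

```text
tip48 (196, 76)
tip50 (196, 67)
nose (196, 32)
nose118 (196, 35)
hookroot (197, 6)
cup far rim (197, 45)
104 bar in/out (196, 41) (196, 14) disc near (196, 99)
107 bar in/out (196, 44) (196, 16) disc near (196, 102)
109 bar in/out (196, 46) (196, 17) disc near (196, 104)
112 bar in/out (196, 48) (196, 20) disc near (196, 108)
115 bar in/out (196, 51) (196, 22) disc near (196, 112)
118 bar in/out (196, 54) (196, 24) disc near (196, 116)
121 bar in/out (196, 57) (196, 27) disc near (196, 120)
[120. 122. 119. 126. 144. 156. 155. 150. 151. 148. 153. 148. 150. 152.
 150. 148. 138. 125. 130. 145. 151. 153. 152. 151. 151. 153. 151. 150.
 151. 153. 151. 151. 151. 153. 150. 153. 150. 150. 152. 152. 154. 152.
 131. 111. 105. 108. 100.  81.  74.  77.  80.]
[ 0.5083 -0.0021  0.126 ] [ 1.229   0.6158 -1.7145]
```

The bar pixels put the underside at about 109 mm, and the hook tip appears about 4–5 mm inward, which matches the expected 0.05 rad flex. So the ears are mid-pass; a few more mm of gentle pressing are needed.

Emit:
move_arm(jaw=[255,255,255], dp=[[0,0,0.0015],[0,0,0.0013],[0,0,0]], rotation=[[0,0,0],[0,0,0],[0,0,0]])

```text
clock: 21.3
position: [0.5084, -0.0021, 0.1239]
tool_rot: [-3.141, 0.0, 1.183]
force: [0.3, -0.2, -0.9]
grip_width: 0.0097
```

Run:
```python
from h import *
im=grab_frame("wrist");cv2.imwrite("pics/w9.png",im);print(im[150:206,279].astype(int).mean(1).round())
s=bot.observe();print(s["position"],s["force"])
```

```text
[ 68.  69.  64.  77.  95. 115. 114. 119. 125. 146. 162. 153. 150. 152.
 151. 150. 139. 130. 141. 148. 151. 149. 151. 149. 150. 150. 151. 149.
 152. 147. 152. 148. 148. 150. 151. 150. 149. 150. 150. 142. 125. 113.
 111. 108. 104.  84.  67.  64.  63.  67.  65.  65.  65.  73.  91.  90.]
[ 0.5084 -0.0022  0.1239] [-0.0269  0.5235 -1.221 ]
```

The +y hook has sprung back: its tip is at crop row 78 (expected 76 upright) and its nose edge now lies over the bar at row 34 (expected 32–35). I'll press until the lid touches the sieve, so the −y side passes too.

Emit:
move_arm(jaw=[255,255], dp=[[0,0,0.001],[0,0,0]], rotation=[[0,0,0],[0,0,0]])

```text
clock: 21.6
position: [0.5085, -0.0021, 0.1232]
tool_rot: [-3.142, 0.0, 1.183]
force: [0.3, -1.1, -1.7]
grip_width: 0.0099
```

Emit:
move_arm(jaw=[255,255], dp=[[0,0,0.0008],[0,0,0]], rotation=[[0,0,0],[0,0,0]])

```text
clock: 21.85
position: [0.5086, -0.0021, 0.1226]
tool_rot: [3.142, -0.0, 1.183]
force: [0.2, -0.3, 0.2]
grip_width: 0.0094
```

Emit:
move_arm(jaw=[255,255], dp=[[0,0,0.0008],[0,0,0]], rotation=[[0,0,0],[0,0,0]])

```text
clock: 22.1
position: [0.5087, -0.0022, 0.1225]
tool_rot: [3.141, -0.001, 1.183]
force: [-4.0, 0.2, 15.0]
grip_width: 0.0097
```

Firm contact at TCP 0.1225 = 0.107 + 0.0155, which is exactly home. I'll ease off, release and retreat.

Emit:
move_arm(jaw=[255,200,100,0,0,0,0], dp=[[0,0,-0.0008],[0,0,0],[0,0,0],[0,0,0],[0,0,0],[0,0,0],[0,0,0]], rotation=[[0,0,0],[0,0,0],[0,0,0],[0,0,0],[0,0,0],[0,0,0],[0,0,0]])

```text
clock: 22.98
position: [0.5086, -0.0021, 0.1226]
tool_rot: [3.142, 0.0, 1.183]
force: [0.1, 0.4, -0.2]
grip_width: 0.0852
```

Emit:
move_arm(jaw=[0,0,0,0,0,0,0,0], dp=[[0,0,-0.01],[0,0,-0.03],[0,0,-0.05],[0,0,-0.05],[-0.06,0,-0.01],[-0.06,0,0],[0,0,0],[0,0,0]], rotation=[[0,0,0],[0,0,0],[0,0,0],[0,0,0],[0,0,0],[0,0,0],[0,0,0],[0,0,0]])

```text
clock: 23.98
position: [0.4724, -0.0908, 0.243]
tool_rot: [3.141, -0.0, 1.183]
force: [0.8, -0.1, -0.7]
grip_width: 0.0852
```

Run:
```python
from h import *
s=bot.observe();print(s["clock"],s["position"],s["force"])
c=calibration("wrist");im=grab_frame("wrist");cv2.imwrite("pics/w10.png",im)
t=np.array([np.cos(1.186),np.sin(1.186)])
def px(r,z,l=0):
    q=np.array([.508,-.0022])+t*r+np.array([t[1],-t[0]])*l;return proj(c,[q[0],q[1],z],True).round(1)
for n,r,z in [("tip+",.048,.131),("nose+",.0545,.1145),("bar+out",.058,.112),("bar+in",.051,.112),("tip-",-.048,.131),("tip-bent",-.0435,.131),("nose-",-.0545,.1145),("bar-in",-.051,.112),("bar-out",-.058,.112),("discL",0,.112)]: print(n,px(r,z))
print("disc L/R",px(0,.112,-.036),px(0,.112,.036),"ear side edges -y",px(-.0545,.112,-.014),px(-.0545,.112,.014))
g=im.astype(int).mean(2)
u=int(px(-.05,.12)[0]);a=int(px(.06,.112)[1]);b=int(px(-.06,.112)[1])
print(u,"rows",a-6,"..",g[a-6:a+32,u].round().astype(int));print("rows",b-40,g[b-40:b+8,u].round().astype(int))
print("off-hook col u+9 (bar only)",g[b-40:b+8,u+9].round().astype(int))
v=int(px(-.048,.131)[1]);print("row",v-1,"cols",u-20,g[v-1,u-20:u+20].round().astype(int))
```

```text
23.975 [ 0.4724 -0.0908  0.243 ] [ 0.7644 -0.0876 -0.6559]
tip+ [278.   28.7]
nose+ [278.   25.6]
bar+out [278.   22.4]
bar+in [278.   30.3]
tip- [278.2 149.7]
tip-bent [278.2 144.1]
nose- [278.3 154.5]
bar-in [278.2 150. ]
bar-out [278.3 158.1]
discL [278.1  89.7]
disc L/R [234.6  90.5] [321.6  90.3] ear side edges -y [261.8 154.1] [294.8 154.1]
278 rows 14 .. [119 120 120 118 120 118 117 116 133 153 153 146 142 144 140 121  98  88
  87  78  59  42  49  42  43  41  45  42  40  44  47  42  44  42  61  70
  79  84]
rows 120 [100 100  99  97  96  96  93  96 112 119 128 134  78  46  38  50  51  55
  60  59  59  72  97 105 126 169 189 193 187 122  68  63  71  73  77  97
 101  90  74  70  70  66  77  78  82  77  83  81]
off-hook col u+9 (bar only) [ 95 102 102 100  99  92  98  98  98 103  98  67  35  37  41  41  35  35
  46  52  42  51  43  60  71  81  79  76  73  98 149 158 160 153 134 126
 119  95  69  67  66  71  77  87  85  82  87  87]
row 148 cols 258 [127 130 140 157 166 163 164 161 140  98  74 101 157 181 188 186 187 189
 185 186 187 186 185 182 174 171 166 141  92  73  78  87 122 156 154 140
 140 136 113  86]
```

Run:
```python
from h import *
a=cv2.imread("pics/w4.png").astype(int).mean(2);b=cv2.imread("pics/w10.png").astype(int).mean(2)
for col in (274,278,282): print(col,"before 135-165",a[135:166,col].round().astype(int),"\n  now",b[135:166,col].round().astype(int))
print("+y before",a[14:40,278].astype(int),"\n now",b[14:40,278].astype(int))
c=calibration("wrist");c["T"]=np.load("c4.npy")
t=np.array([np.cos(1.186),np.sin(1.186)])
cn=calibration("wrist")
for k in (-.048,.048): q=np.array([.508,-.0022])+t*k; print(k,"predicted shift",proj(cn,[*q,.131],True)-proj(c,[*q,.131],True))
# lid flatness/extent: bars both sides & bystanders in top image vs start
g0=cv2.imread("pics/top0.png");g1=grab_frame("top");d=cv2.absdiff(g0,g1).max(2)
for n,(u,v) in dict(short=(365,260),plain=(369,209),scoop=(265,150),spat=(312,180),pot=(178,160),jar=(440,227),brush=(117,268)).items(): print(n,np.percentile(d[v-12:v+12,u-12:u+12],90))
```

```text
274 before 135-165 [ 37  47  49  57  58  83 108 115 112 110 129 172 192 196 190 125  72  72
  75  72  72  78  82  79  77  76  76  77  83  89  88] 
  now [ 51  52  60  60  55  58  66  95 107 130 170 188 193 187 124  73  70  75
  66  83 101 103  91  70  69  69  77  83  85  88  84]
278 before 135-165 [ 40  41  48  53  52  64  97 110 106 107 128 172 192 197 188 124  67  68
  70  70  74  78  79  81  73  76  70  74  79  83  81] 
  now [ 50  51  55  60  59  59  72  97 105 126 169 189 193 187 122  68  63  71
  73  77  97 101  90  74  70  70  66  77  78  82  77]
282 before 135-165 [ 38  37  53  58  54  64  98 111 112 109 126 162 181 189 184 120  65  67
  75  71  71  79  82  77  73  73  71  82  85  88  86] 
  now [ 42  48  58  57  56  60  51  54  69 114 155 177 182 174 114  69  65  67
  70  75  94 101  92  74  67  68  71  87  86  85  82]
+y before [123 121 121 120 124 120 121 120 120 122 126 136 143 144 144 136 111  91
  97  92  75  53  49  45  48  44] 
 now [118 120 119 118 120 118 117 115 132 153 153 146 142 144 140 120  97  88
  87  77  59  42  48  41  43  41]
-0.048 predicted shift [ 0.0172 -0.5533]
0.048 predicted shift [-0.0435 -0.1369]
short 12.0
plain 11.0
scoop 21.0
spat 12.0
pot 9.0
jar 11.0
brush 39.0
```

```bash
python3 -c "
from workcell import workorder,bot
print(bot.observe()['clock']);print(workorder.job_done())"
```

```text
24.075
the job is handed in; nothing more can be done
None
```

The tall aluminium sieve is in the shaker's cup, the eared lid is pressed down over both hooks and released, and the job was handed in at 24.1 s. No verdict came back, so the result rests on my own checks below.

- **Sieve:** it touched the seat at TCP height 72.1 mm, which puts its underside at about 52 mm. A close view afterwards showed it concentric in the cup. The force peaked at 40 N (a wrist reading) when it met the seat, because I commanded it 1–2 mm too low; I eased off at once.
- **Lid:** it met the sieve at 15 N with its underside at 107 mm and the tool vertical.
- **Hooks:** after release, both hook tips were within about 0.6 px (roughly 0.6 mm, or under 0.01 rad) of where an upright hook should appear. The pixel profiles show each nose above its ear bar.
- **Did not match:** the wrist force never showed the 8–18 N of pressing, only small values. I judged the +y click from the hook's position in the picture, and the −y hook only from the picture after release.
- **Not viewed:** I had used all 12 picture views, so the final hook check is numeric only.
- **Other things:** I touched none of them. In the before/after top pictures, five of the seven showed only low differences. The brush (39) and scoop (21) patches differed more; I put that down to the arm's shadow but did not confirm it.

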